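# Re-tube the amplifier socket

## Robot

A 7-joint arm with a two-finger parallel gripper is mounted at the origin on the work surface. World frame = base frame: x ahead of the robot, y to its left, z up, the work surface at z = 0. Lengths are in m, angles in rad, forces in N, time in s.
With the tool pointing down it reaches from about 0.425 to 0.925 m from the base axis. Payload 6.8 kg.
Tool frame: the origin (TCP) lies at the very end of the fingers, on their centre line; the grasp point (between the pads) lies robot.grasp_offset behind it (robot.grasp_offset is the distance from the TCP to the grasp point, in m); z points along the fingers, y is the line along which they close (so a half turn about z gives the same grasp; the last joint's range is limited). The gripper opens to 88 mm and grips with 3 to 60 N. Pads are 20 mm wide; open, the fingers measure 115 mm over their backs; the gripper's body (75 mm by 178 mm) begins 61 mm behind the grasp point.
Start: joints at [1.075, 0.477, 0.022, 1.555, -0.011, 1.109, -0.083], TCP at [0.255, -0.625, 0.223] pointing down, gripper open.
Joint ranges: [-2.96, 2.96], [-0.34, 2.1], [-1.41, 1.46], [0.24, 2.44], [-1.37, 4.51], [0.17, 1.92], [-2.96, 2.96]. Speed limits (rad/s): [2.39, 2.39, 3.14, 3.14, 3.14, 3.14, 3.14].

## Interface

Orientations are given as a unit quaternion [x, y, z, w].
In Python, from workcell import robot gives the robot as it stands.
- The arm moves only by the tool apply_moves, never from a script. Its arguments are lists of equal length, an entry for each row: "offset": the shift along the tool's x, y, z in cm, a list of three; "angular": the turn, a rotation vector about the tool's x, y, z in rad, a list of three; "claw": the opening, from -1 (shut) to 1 (fully open). A call has exactly 10 rows; each row shifts and turns the commanded pose from where the row before left it, along the tool's axes as they then stand; what a row does not reach is not made up. A row lasts 1/12 s, in which the tool goes at most 41.7 mm and 7.16 degrees, less where a joint would pass 70% of its speed; a pose out of reach is approached as far as the arm can. A call is refused whole if a number of a shift passes 4.17 or a number of a turn 0.125, either way. A call with a gripper value outside its range is refused whole. The fingers move at their own pace and stop on an object; "grip_force" is the grip in N (left out, the last holds). Time passes only in rows, so rows that do not move let the fingers close, or fill a call up. It gives the time, the measured TCP pose, the force, the opening and the grip force at its end, in the units of the state.
- robot.state(): the state, without advancing time (a new reading comes with each control period).
- robot.capture(name): name is "scene" or "top"; returns (picture, depth): 480x640x3 uint8, red, green, blue; 480x640 float32, m along the optical axis (not along the pixel's ray), 0 where there is no reading.
- robot.camera_params(name): a dict with "intrinsics" (3x3 intrinsics, pixels), "k1" (the pictures are not rectified: a ray, as slopes to the right and down, at radius r is drawn at 1 + k1 r^2 times it, then the intrinsics apply), "eye" and "attitude" of the camera in the world. Camera axes: x right, y down, z forward; pixel columns grow to the right and rows downward; lengths in m; the calibration is good to about 2 mm. A picture is of the moment at which its call begins. camera_params takes no time and is no camera call.
- robot.finish_job(): hands the job in; it is judged then, once.
Trained networks look in the newest picture that a camera, given by its name, has taken for a name from the list of things; names that differ only in an ending like _2 or _b are one class to them, and where a whole thing is asked for, a point or a joint stands for the part that bears it (a point fixed in the world has none). Each returns a list of dicts, best first, with "conf" (0 to 1); they miss things now and then, are a little off and sometimes report something else, mostly with a low value. They report only what shows in the picture. A call takes as long as a camera call. They do not tell look-alikes from the thing itself.
- robot.silhouettes(camera, name): "pixels" (480x640 bool, what is visible of it).
- robot.place_of(camera, name): "xyz" ([x, y, z] in m, in the coordinates of the camera as it stood for that picture, good to about 4 mm: a listed point, or the origin of a listed thing).
The state is a dict: "clock": time; "q": joint angles; "joint_vel": joint speeds; "joint_torque": joint torques, N m; "eef_pos": TCP position; "orientation": TCP orientation; "ft_force": force on the tool from outside, world axes, zero at the start; "torque": the same for the moment, N m; "width": finger opening in m; "gripper_force": force on a finger pad.
Only numpy, scipy, OpenCV 4.12 (cv2) and the standard library are available. Lean on these libraries where they do the work, as an engineer would, in place of code of your own. Each camera call takes 0.05 s, during which the arm holds its last target. There are 200 camera calls.

## Task

Replace the dead power tube: first lift the burnt dark tube out of the socket on the aluminium chassis and stand it in the blue tray. Then build up the socket in this order, each part centred and fully seated before the next: the copper ring flat on the chassis around the socket's black collar, the new silver-and-white tube foot-down in the socket, the white ceramic chimney over the tube onto the copper ring, and the red-topped cap over the pin on the new tube's top. Keep both tubes upright, set the new tube and the chimney down gently rather than dropping them, and leave the screwdriver, the red tin and the orange meter where they are.

Things in the scene. Friction and masses are not known exactly. Their poses are not given: they have to be found in the camera images.
- deck: Fixed aluminium chassis block, 130 x 130 x 30 mm high. Origin: centre of its underside, z up, on the socket's axis. In the middle of its top stands the socket's black round collar, outside diameter 43 mm, 8 mm high (rim 38 mm above the origin), with a round hole of 33 mm diameter, 22 mm deep from the rim. The dead tube stands in it at the start.
- tray: Fixed open blue plastic tray, 120 x 120 x 28 mm high, walls and floor 5 mm thick. Origin: centre of its underside, z up; the inner floor is 5 mm above it.
- dead_tube: Burnt black and brown power tube, 105 mm tall, 250 g, upright, loose in the socket. Origin: centre of its underside, z up. Brass foot 27 mm diameter to 14 mm height; body 42 mm diameter from 14 to 93 mm (band 38 mm wide at 22 to 48 mm; grip above it); brass pin 12 mm diameter to 105 mm. Its body rests on the collar rim, origin 24 mm above the chassis origin; it lifts straight out.
- new_tube: New power tube, silver with a white ceramic band, same shape and size as the dead one, same origin; stands upright on its foot on the bench, loose. It seats with its foot in the socket hole (3 mm play all round), body resting on the collar rim, origin 24 mm above the chassis origin. About 250 g.
- copper_ring: Flat copper ring lying on the bench, loose: outside diameter 66 mm, hole 51 mm, 12 mm thick. Origin: centre of its underside, z along its axis, up. It lies on the chassis top around the collar with 4 mm play, origin then 30 mm above the chassis origin. About 120 g.
- chimney: White ceramic tube open at both ends, standing on the bench, loose: outside diameter 62 mm, inside 54 mm, 52 mm tall. Origin: centre of its underside, z up along its axis. It goes over the tube and stands on the copper ring, origin then 42 mm above the chassis origin. About 140 g.
- cap: Black round cap with a red top, 34 mm in diameter, 28 mm tall, standing on the bench open end down, loose. Origin: centre of its underside, z up. A blind hole of 19 mm diameter, 16 mm deep, in its underside goes over the pin on the new tube; the cap then rests on the tube's body, origin 117 mm above the chassis origin. About 60 g.
- screwdriver: Bystander: screwdriver with a yellow handle, 150 mm long, lying on the far side of the bench. Leave alone.
- tin: Bystander: red round tin, 72 mm in diameter, 32 mm tall. Leave alone.
- meter: Bystander: orange multimeter lying flat, 140 x 75 x 34 mm. Leave alone.
Mind the look-alikes: they are no part of the job. Of the things shaped like the dead_tube, the black one is meant. Of the things that look like the chimney, take the one that is farthest to the robot's left at the start.

How it is judged:
On the way, in this order (a step that is already met when the one before it is completed fails the run):
1. the dead tube stands upright on the floor of the blue tray (x of dead_tube in the frame of tray between -0.05 and 0.05 m and y of dead_tube in the frame of tray between -0.05 and 0.05 m and z of dead_tube in the frame of tray below 0.01 m and angle between dead_tube's own z axis and vertical below 0.1 rad and linear speed of dead_tube below 0.02 m/s), for 0.2 s.
2. the copper ring lies flat on the chassis around the collar (horizontal distance between copper_ring and deck below 0.007 m and z of copper_ring in the frame of deck between 0.027 and 0.033 m and angle between copper_ring's own z axis and vertical below 0.1 rad and linear speed of copper_ring below 0.02 m/s), for 0.2 s.
3. the new tube is fully seated upright in the socket (horizontal distance between new_tube and deck below 0.006 m and z of new_tube in the frame of deck between 0.021 and 0.027 m and angle between new_tube's own z axis and vertical below 0.1 rad and linear speed of new_tube below 0.02 m/s), for 0.2 s.
4. the chimney stands on the copper ring around the tube (horizontal distance between chimney and deck below 0.011 m and z of chimney in the frame of deck between 0.039 and 0.045 m and angle between chimney's own z axis and vertical below 0.1 rad and linear speed of chimney below 0.02 m/s), for 0.2 s.
5. the cap rests on the new tube over its pin (horizontal distance between cap and deck below 0.011 m and z of cap in the frame of deck between 0.114 and 0.12 m and angle between cap's own z axis and vertical below 0.1 rad and linear speed of cap below 0.02 m/s), for 0.2 s.
At the end, for the whole second after the job is handed in: The dead tube stands upright (within 0.1 rad) on the tray's floor; ring, new tube, chimney and cap are all seated on the socket within 3 mm of their seated heights, upright within 0.1 rad, within 7, 6, 11 and 11 mm of the socket's axis respectively; all released and at rest (all of step 1 and all of step 2 and all of step 3 and all of step 4 and all of step 5); the robot touches nothing.
It fails at once if a tube is tipped over (more than 0.6 rad from upright) (angle between any of new_tube, dead_tube's own z axis and vertical above 0.6 rad).
It fails at once if the new tube or the chimney is dropped (falls free of the fingers at over 0.4 m/s, about 10 mm of fall) ((linear speed of new_tube above 0.4 m/s and contact force between new_tube and the fingers below 0.5 N) or (linear speed of chimney above 0.4 m/s and contact force between chimney and the fingers below 0.5 N)).
It fails at once if the screwdriver, the tin or the meter is moved more than 20 mm (distance of any of screwdriver, tin, meter from where it was at the start of the episode above 0.02 m).
It also fails if it takes over 141 s, if anything falls off the work surface, if the arm or the gripper's body presses on something with over 40 N, if the wrist force passes 120 N, or if a joint passes its speed limit or range.

## Working session

There is one attempt and no reset: what is moved stays moved. The work goes in short steps, Python scripts to look and compute and a tool call to move; the robot and the scene stay as the last step left them, time stands still between calls to the robot, and variables do not carry over. Pictures are saved under pics/ and viewed, at most 14 in all, crops included, and the job is handed in when it is done.

Besides the shell and the picture viewer there is one more tool, called after "Emit:" by a JSON object that holds its "method" and its "body". apply_moves: Moves the arm, as the interface text tells. Its arguments: {"type":"object","properties":{"offset":{"type":"array","items":{"type":"array","items":{"type":"number"}}},"angular":{"type":"array","items":{"type":"array","items":{"type":"number"}}},"claw":{"type":"array","items":{"type":"number"}},"grip_force":{"type":"number"}},"required":["offset","angular","claw"]}

```bash
ls; mkdir -p pics
python3 - <<'E'
from workcell import robot
import cv2,numpy as np
print(robot.grasp_offset, robot.state())
for n in("scene","top"):
    print(n,robot.camera_params(n))
    p,d=robot.capture(n); cv2.imwrite(f"pics/{n}0.png",p[:,:,::-1]); np.save(f"{n}_d.npy",d); np.save(f"{n}_p.npy",p)
E
```

```text
pics
0.0187 {'clock': 0.0, 'q': array([ 1.07490158,  0.47778383,  0.02233212,  1.5564049 , -0.0115261 ,
        1.10928377, -0.08307801]), 'joint_vel': array([-6.55874284e-04,  5.59303316e-04,  8.92233757e-04,  1.51727019e-05,
        9.82949700e-04, -2.36389173e-04,  9.03493997e-04]), 'joint_torque': array([ 1.12776685e-03, -5.82844412e+01,  1.53480705e+00, -2.72608763e+01,
       -5.44637872e-02,  1.70508743e-02,  1.61542739e-04]), 'eef_pos': array([ 0.25503074, -0.62434337,  0.22171213]), 'orientation': array([ 9.81256573e-01,  1.92703839e-01, -2.18701843e-04, -8.48379725e-04]), 'ft_force': array([0.16442361, 0.51466924, 0.49038219]), 'torque': array([-0.02013452,  0.02876377,  0.03658918]), 'gripper_force': 0.0, 'width': 0.0878795439206904}
scene {'intrinsics': array([[475.36666954,   0.        , 314.59428747],
       [  0.        , 475.36666954, 238.55219365],
       [  0.        ,   0.        ,   1.        ]]), 'k1': -0.09121344549746425, 'eye': array([ 1.32173347, -0.26364787,  0.52563822]), 'attitude': array([ 0.70104974,  0.53733327, -0.27847405, -0.37716631])}
top {'intrinsics': array([[541.89957908,   0.        , 312.12036022],
       [  0.        , 541.89957908, 241.65855099],
       [  0.        ,   0.        ,   1.        ]]), 'k1': 0.04500201399785945, 'eye': array([ 0.43235197, -0.06274055,  1.10265154]), 'attitude': array([ 0.71101591, -0.69709739,  0.06804723, -0.06229911])}
```

View pics/scene0.png

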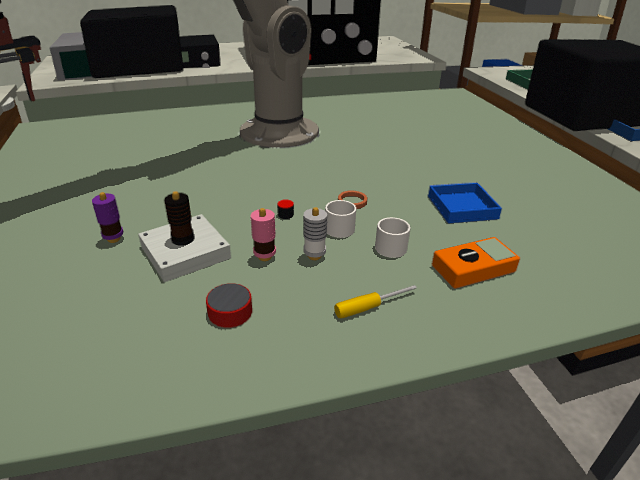

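View pics/top0.png

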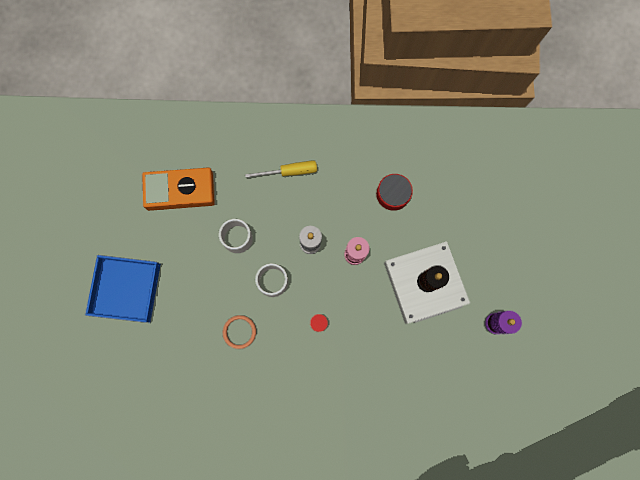

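```bash
cat > h.py <<'E'
from workcell import robot
import cv2,numpy as np
from scipy.spatial.transform import Rotation as R
def rays(n,px):
    c=robot.camera_params(n);K=c["intrinsics"]
    px=np.asarray(px,float).reshape(-1,2)
    u=cv2.undistortPoints(px.reshape(-1,1,2),K,np.array([c["k1"],0,0,0.])).reshape(-1,2)
    return np.c_[u,np.ones(len(u))],R.from_quat(c["attitude"]).as_matrix(),c["eye"]
def world(n,px,depth):
    r,A,e=rays(n,px); return (r*np.asarray(depth).reshape(-1,1))@A.T+e
def c2w(n,x):
    c=robot.camera_params(n); return R.from_quat(c["attitude"]).apply(x)+c["eye"]
def cloud(n,mask,d):
    v,u=np.where(mask&(d>0)); return world(n,np.c_[u,v],d[v,u])
E
python3 - <<'E'
from h import *
for n in("top","scene"):
    for k in "deck tray dead_tube new_tube copper_ring chimney cap screwdriver tin meter".split():
        for o in robot.place_of(n,k)[:4]: print(n,k,round(o["conf"],2),c2w(n,np.array(o["xyz"])).round(4))
E
```

```text
top deck 0.96 [ 0.5579 -0.3006  0.0022]
top tray 0.81 [0.5327 0.3035 0.0032]
top dead_tube 0.67 [ 0.5605 -0.3002  0.0246]
top dead_tube 0.6 [0.6428 0.0855 0.003 ]
top dead_tube 0.59 [ 0.6059 -0.1574  0.0052]
top dead_tube 0.56 [ 0.4797 -0.4375  0.0019]
top new_tube 0.51 [ 0.5584 -0.2999  0.0024]
top new_tube 0.19 [ 0.478  -0.0842 -0.0007]
top copper_ring 0.73 [ 0.455   0.0752 -0.0008]
top chimney 0.97 [0.6455 0.0847 0.0018]
top chimney 0.95 [0.5537 0.0128 0.0019]
top cap 0.73 [ 0.4766 -0.0821 -0.0009]
top screwdriver 0.95 [ 7.873e-01 -6.000e-04  3.100e-03]
top tin 0.69 [ 0.7421 -0.2345 -0.0031]
top meter 0.91 [7.385e-01 2.089e-01 4.000e-04]
top meter 0.69 [0.4556 0.0738 0.0024]
top meter 0.31 [0.6427 0.0867 0.0037]
scene tray 0.63 [0.529  0.3045 0.0033]
scene dead_tube 0.87 [ 0.5605 -0.3003  0.0216]
scene dead_tube 0.74 [ 0.477  -0.4296 -0.0024]
scene dead_tube 0.56 [ 0.6096 -0.154  -0.001 ]
scene new_tube 0.7 [ 0.634  -0.0598 -0.0027]
scene copper_ring 0.75 [0.5342 0.3053 0.0039]
scene copper_ring 0.74 [0.4535 0.0776 0.0018]
scene chimney 0.66 [0.6397 0.0856 0.002 ]
scene chimney 0.31 [ 0.7884 -0.002  -0.0014]
scene chimney 0.25 [ 0.5564 -0.3005  0.001 ]
scene cap 0.64 [ 0.4741 -0.0877 -0.0048]
scene screwdriver 0.67 [ 0.7836  0.0013 -0.0014]
scene tin 0.59 [ 0.7449 -0.2343 -0.0041]
scene meter 0.7 [ 0.7387  0.2134 -0.0013]
```

The scene view shows the dead tube in its chassis at about (180,220), the new silver tube at (315,235), the left chimney at (392,238), the cap at (286,209) and the ring at (352,200). In the top view they are at (435,277), (311,238), (235,235), (319,323) and (239,332), and the tray is at (125,289). The pink and purple tubes and the second chimney at (272,280) are look-alikes. Next I refine these positions with depth from both views.

Run:
```python
from h import *
from scipy.optimize import least_squares
C={}
for n in("top","scene"):
    C[n]=cloud(n,np.ones((480,640),bool),np.load(n+"_d.npy"))
def fit(P,r):
    f=lambda c:np.hypot(P[:,0]-c[0],P[:,1]-c[1])-r
    s=least_squares(f,P[:,:2].mean(0),loss="soft_l1",f_scale=.002); return s.x,np.sqrt(np.mean(s.fun**2))
# name,(x,y),search radius, z band, radius of walls
for k,x,y,sr,z0,z1,r in[("new_tube",.634,-.06,.035,.055,.085,.021),("dead_tube",.56,-.3,.035,.085,.11,.021),("chim",.643,.085,.045,.01,.045,.031),("ring",.455,.076,.045,.002,.009,.033),("cap",.476,-.084,.03,.005,.022,.017)]:
    for n in C:
        P=C[n]; q=P[np.hypot(P[:,0]-x,P[:,1]-y)<sr]
        top=np.percentile(q[q[:,2]>.004][:,2],[50,90,98])
        b=q[(q[:,2]>z0)&(q[:,2]<z1)]
        t=q[q[:,2]>top[1]-.006]
        o=[(c:=cv2.minEnclosingCircle(t[:,:2].astype(np.float32)))]
        print(k,n,"topz",top.round(4),"side n",len(b), *(fit(b,r) if len(b)>10 else ()),"topcircle",np.round(c[0],4),round(c[1],4),"mean",t.mean(0).round(4))
P=C["top"]
for k,x,y,sr,za,zb in[("deck",.558,-.3,.1,.024,.034),("trayrim",.532,.304,.1,.022,.034),("trayfloor",.532,.304,.05,-.01,.02)]:
    q=P[(np.hypot(P[:,0]-x,P[:,1]-y)<sr)&(P[:,2]>za)&(P[:,2]<zb)]
    (c,s,a)=cv2.minAreaRect(q[:,:2].astype(np.float32)); print(k,np.round(c,4),np.round(s,4),a,np.median(q[:,2]))
# all table z
q=P[(abs(P[:,0]-.6)<.3)&(abs(P[:,2])<.012)];print("table",np.median(q[:,2]),q[:,2].std())
```

```text
new_tube top topz [0.0928 0.0966 0.1058] side n 52 [ 0.63181253 -0.06576016] 0.0003537661018726597 topcircle [ 0.6317 -0.0658] 0.0214 mean [ 0.6313 -0.0655  0.0949]
new_tube scene topz [0.0651 0.093  0.1013] side n 339 [ 0.63172657 -0.06492618] 0.0010093079344935371 topcircle [ 0.634  -0.0654] 0.0234 mean [ 0.6375 -0.0666  0.0933]
dead_tube top topz [0.0754 0.1196 0.1286] side n 70 [ 0.55744531 -0.29927933] 0.0003913271458817974 topcircle [ 0.5574 -0.2983] 0.0216 mean [ 0.5571 -0.2983  0.1188]
dead_tube scene topz [0.0718 0.1168 0.1235] side n 299 [ 0.55699708 -0.29889915] 0.0010849916916401145 topcircle [ 0.5565 -0.2997] 0.0237 mean [ 0.5631 -0.2982  0.1174]
chim top topz [0.0395 0.0532 0.0552] side n 229 [0.64006976 0.08212499] 0.002401748152904003 topcircle [0.6412 0.0847] 0.0318 mean [0.6411 0.0855 0.0518]
chim scene topz [0.0342 0.0507 0.0521] side n 776 [0.64329585 0.08486169] 0.002302787938209008 topcircle [0.6428 0.0844] 0.0324 mean [0.6443 0.0845 0.0494]
ring top topz [0.0116 0.0148 0.0162] side n 318 [0.45881735 0.07241269] 0.0122089691398481 topcircle [0.4526 0.072 ] 0.0335 mean [0.453  0.0716 0.0125]
ring scene topz [0.0104 0.0125 0.0133] side n 96 [0.45760707 0.0653476 ] 0.00483608950490537 topcircle [0.4545 0.0731] 0.0339 mean [0.4505 0.0779 0.0104]
cap top topz [0.0294 0.0319 0.0332] side n 5 topcircle [ 0.4724 -0.0857] 0.0169 mean [ 0.4726 -0.0859  0.0297]
cap scene topz [0.0245 0.0294 0.0302] side n 114 [ 0.47204363 -0.0846936 ] 0.0011309652407252445 topcircle [ 0.4726 -0.085 ] 0.0186 mean [ 0.4758 -0.0854  0.028 ]
deck [ 0.5565 -0.2998] [0.1325 0.1312] 19.032756805419922 0.030798213179586087
trayrim [0.5331 0.3047] [0.1218 0.1217] 84.33383178710938 0.027304988152733856
trayfloor [0.5322 0.3044] [0.0981 0.099 ] 88.1203842163086 0.0053539199846605046
table 0.0007146476121202561 0.002252946769386571
```

Heights and sizes match the text: tube top 0.105, chimney 0.052, ring 0.012, cap 0.029. I start moving, turning the tool square to the world and heading to the dead tube.

Emit:
{"method": "apply_moves", "body": {"offset": [[0,0,0],[0,0,0],[0,0,0],[0,0,0],[2.3,-2.5,0],[2.3,-2.5,0],[2.3,-2.5,0],[2.3,-2.5,0],[2.3,-2.5,0],[2.3,-2.5,0]], "angular": [[0,0,0.097],[0,0,0.097],[0,0,0.097],[0,0,0.097],[0,0,0],[0,0,0],[0,0,0],[0,0,0],[0,0,0],[0,0,0]], "claw": [1,1,1,1,1,1,1,1,1,1], "grip_force": 25}}

```text
clock: 1.93
eef_pos: [0.3942, -0.4736, 0.2228]
orientation: [1.0, -0.0, 0.0, 0.0]
ft_force: [1.0, -0.1, 0.6]
width: 0.0878
gripper_force: 0.0
```

Emit:
{"method": "apply_moves", "body": {"offset": [[2.3,-2.5,0],[2.3,-2.5,0],[2.3,-2.5,0],[2.3,-2.5,0],[2.3,-2.5,0],[2.3,-2.5,0],[1.3,-1.2,0],[1.3,-1.2,0],[0,0,0],[0,0,0]], "angular": [[0,0,0],[0,0,0],[0,0,0],[0,0,0],[0,0,0],[0,0,0],[0,0,0],[0,0,0],[0,0,0],[0,0,0]], "claw": [1,1,1,1,1,1,1,1,1,1]}}

```text
clock: 2.77
eef_pos: [0.5576, -0.3005, 0.2225]
orientation: [1.0, 0.001, -0.0, -0.0]
ft_force: [-0.3, 0.0, -0.3]
width: 0.0881
gripper_force: 0.0
```

Emit:
{"method": "apply_moves", "body": {"offset": [[0,-0.2,2.5],[0,0,2.5],[0,0,2.5],[0,0,2.5],[0,0,2.5],[0,0,2.3],[0,0,0],[0,0,0],[0,0,0],[0,0,0]], "angular": [[0,0,0],[0,0,0],[0,0,0],[0,0,0],[0,0,0],[0,0,0],[0,0,0],[0,0,0],[0,0,0],[0,0,0]], "claw": [1,1,1,1,1,1,1,-1,-1,-1]}}

```text
clock: 3.6
eef_pos: [0.5581, -0.3002, 0.0767]
orientation: [1.0, -0.001, 0.001, 0.001]
ft_force: [-0.2, -0.2, 0.5]
width: 0.071
gripper_force: 0.0
```

Emit:
{"method": "apply_moves", "body": {"offset": [[0,0,0],[0,0,0],[0,0,0],[0,0,0],[0,0,0],[0,0,0],[0,0,-0.5],[0,0,-0.5],[0,0,-0.5],[0,0,-0.5]], "angular": [[0,0,0],[0,0,0],[0,0,0],[0,0,0],[0,0,0],[0,0,0],[0,0,0],[0,0,0],[0,0,0],[0,0,0]], "claw": [-1,-1,-1,-1,-1,-1,-1,-1,-1,-1]}}

```text
clock: 4.43
eef_pos: [0.5571, -0.2988, 0.095]
orientation: [1.0, -0.0, -0.0, -0.0]
ft_force: [0.3, -0.1, -4.2]
width: 0.0421
gripper_force: 25.0
```

Emit:
{"method": "apply_moves", "body": {"offset": [[0,0,-1],[0,0,-2],[0,0,-2.5],[0,0,-2.5],[0,0,-2],[0,-1,0],[0,-2,0],[0,-3,0],[0,-3.3,0],[0,-3.3,0]], "angular": [[0,0,0],[0,0,0],[0,0,0],[0,0,0],[0,0,0],[0,0,0],[0,0,0],[0,0,0],[0,0,0],[0,0,0]], "claw": [-1,-1,-1,-1,-1,-1,-1,-1,-1,-1]}}

```text
clock: 5.27
eef_pos: [0.5563, -0.1709, 0.1937]
orientation: [1.0, -0.0, -0.001, -0.0]
ft_force: [0.1, 0.3, -2.6]
width: 0.0419
gripper_force: 25.0
```

Emit:
{"method": "apply_moves", "body": {"offset": [[-0.3,-3.5,0],[-0.3,-3.5,0],[-0.3,-3.5,0],[-0.3,-3.5,0],[-0.3,-3.5,0],[-0.3,-3.5,0],[-0.3,-3.5,0],[-0.3,-3.5,0],[0,-3.5,0],[0,-3.5,0]], "angular": [[0,0,0],[0,0,0],[0,0,0],[0,0,0],[0,0,0],[0,0,0],[0,0,0],[0,0,0],[0,0,0],[0,0,0]], "claw": [-1,-1,-1,-1,-1,-1,-1,-1,-1,-1]}}

```text
clock: 6.1
eef_pos: [0.5318, 0.1791, 0.1939]
orientation: [1.0, 0.0, -0.001, 0.0]
ft_force: [0.8, -0.1, -3.5]
width: 0.042
gripper_force: 25.0
```

Emit:
{"method": "apply_moves", "body": {"offset": [[0,-3.5,0],[0,-3,0],[0,-2.5,0],[0,-2,0],[0,-1.5,0],[0,-0.2,0],[0,0,0],[0,0,1.5],[0,0,2],[0,0,2]], "angular": [[0,0,0],[0,0,0],[0,0,0],[0,0,0],[0,0,0],[0,0,0],[0,0,0],[0,0,0],[0,0,0],[0,0,0]], "claw": [-1,-1,-1,-1,-1,-1,-1,-1,-1,-1]}}

```text
clock: 6.93
eef_pos: [0.5344, 0.3016, 0.1394]
orientation: [1.0, -0.002, 0.001, 0.0]
ft_force: [-0.6, -0.8, -2.8]
width: 0.0416
gripper_force: 25.0
```

Emit:
{"method": "apply_moves", "body": {"offset": [[0,0,2],[0,0,2],[0,0,1.5],[0,0,1],[0,0,0.8],[0,0,0.5],[0,0,0.3],[0,0,0.2],[0,0,0],[0,0,0]], "angular": [[0,0,0],[0,0,0],[0,0,0],[0,0,0],[0,0,0],[0,0,0],[0,0,0],[0,0,0],[0,0,0],[0,0,0]], "claw": [-1,-1,-1,-1,-1,-1,-1,-1,-1,-1]}}

```text
clock: 7.77
eef_pos: [0.5339, 0.3043, 0.0572]
orientation: [1.0, -0.0, 0.0, -0.0]
ft_force: [-0.6, -0.4, -1.7]
width: 0.0414
gripper_force: 25.0
```

Emit:
{"method": "apply_moves", "body": {"offset": [[0,0,0.1],[0,0,0],[0,0,0],[0,0,0],[0,0,0],[0,0,0],[0,0,-1.5],[0,0,-3],[0,0,-3.5],[0,0,-3.5]], "angular": [[0,0,0],[0,0,0],[0,0,0],[0,0,0],[0,0,0],[0,0,0],[0,0,0],[0,0,0],[0,0,0],[0,0,0]], "claw": [-1,-1,1,1,1,1,1,1,1,1]}}

```text
clock: 8.6
eef_pos: [0.533, 0.3038, 0.1716]
orientation: [1.0, -0.0, -0.001, 0.0]
ft_force: [1.4, 1.0, 0.2]
width: 0.0873
gripper_force: 0.0
```

Run:
```python
from h import *
out=[]
for n in("top","scene"):
    p,d=robot.capture(n); out.append(p)
    for k in("dead_tube","copper_ring","deck"):
        for o in robot.place_of(n,k)[:4]: print(n,k,round(o["conf"],2),c2w(n,np.array(o["xyz"])).round(4))
    P=cloud(n,np.ones((480,640),bool),d)
    q=P[(np.hypot(P[:,0]-.557,P[:,1]+.3)<.035)&(P[:,2]>.034)&(P[:,2]<.045)]
    print("collar",len(q),cv2.minEnclosingCircle(q[:,:2].astype(np.float32)),np.median(q[:,2]))
    q=P[(np.hypot(P[:,0]-.4535,P[:,1]-.073)<.045)&(P[:,2]>.008)&(P[:,2]<.02)]
    print("ring",len(q),cv2.minEnclosingCircle(q[:,:2].astype(np.float32)))
cv2.imwrite("pics/a1.png",np.hstack([out[0][200:400,60:500],out[1][130:330,90:510][:, :360]])[:,:,::-1])
```

```text
top dead_tube 0.93 [ 0.6081 -0.1582  0.003 ]
top dead_tube 0.89 [ 0.4788 -0.435  -0.    ]
top dead_tube 0.78 [0.5356 0.3042 0.0055]
top copper_ring 0.85 [ 0.4522  0.0726 -0.0009]
top deck 0.61 [ 0.5585 -0.2986  0.0031]
top deck 0.17 [ 0.7444 -0.2372 -0.0023]
collar 198 ((0.5568422675132751, -0.3003530502319336), 0.034593090415000916) 0.03802598805308677
ring 348 ((0.4530521333217621, 0.07214973121881485), 0.03352151811122894)
scene dead_tube 0.75 [0.5363 0.3055 0.0035]
scene dead_tube 0.73 [ 0.6092 -0.1513 -0.0014]
scene dead_tube 0.63 [ 0.478  -0.4334 -0.0036]
scene copper_ring 0.52 [ 0.4529  0.0784 -0.0005]
scene deck 0.8 [ 0.5614 -0.2998  0.0021]
collar 146 ((0.5590940713882446, -0.2982727587223053), 0.022965548560023308) 0.03672293275653429
ring 140 ((0.45267248153686523, 0.07467436790466309), 0.03479009121656418)
```

View pics/a1.png

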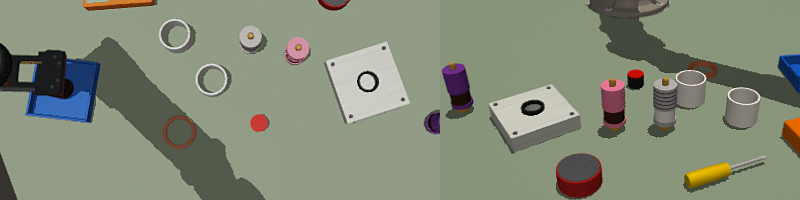

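The dead tube stands upright in the tray and the socket is empty, with the collar at top-view pixel (428,282). Next I go to the ring.

Emit:
{"method": "apply_moves", "body": {"offset": [[-0.5,1.4,0],[-1,2.9,0],[-1,2.9,0],[-1,2.9,0],[-1,2.9,0],[-1,2.9,0],[-1,2.9,0],[-1,2.9,0],[-0.5,1.4,0],[0,0,1]], "angular": [[0,0,0],[0,0,0],[0,0,0],[0,0,0],[0,0,0],[0,0,0],[0,0,0],[0,0,0],[0,0,0],[0,0,0]], "claw": [1,1,1,1,1,1,1,1,1,1]}}

```text
clock: 9.83
eef_pos: [0.4527, 0.0694, 0.1607]
orientation: [1.0, -0.003, 0.0, 0.001]
ft_force: [-0.4, 0.3, 0.7]
width: 0.0881
gripper_force: 0.0
```

Emit:
{"method": "apply_moves", "body": {"offset": [[0,0,2.5],[0,0,2.5],[0,0,2.5],[0,0,2.5],[0,0,2.5],[0,0,1.5],[0,0,1],[0,0,0.8],[0,0,0],[0,0,0]], "angular": [[0,0,0],[0,0,0],[0,0,0],[0,0,0],[0,0,0],[0,0,0],[0,0,0],[0,0,0],[0,0,0],[0,0,0]], "claw": [1,1,1,1,1,1,1,1,1,-1]}}

```text
clock: 10.67
eef_pos: [0.4536, 0.0736, 0.0025]
orientation: [1.0, 0.0, -0.0, -0.0]
ft_force: [-0.2, 0.4, 0.6]
width: 0.0842
gripper_force: 0.0
```

Emit:
{"method": "apply_moves", "body": {"offset": [[0,0,0],[0,0,0],[0,0,0],[0,0,0],[0,0,0],[0,0,-1],[0,0,-2],[0,0,-3],[0,0,-3],[0,0,-3]], "angular": [[0,0,0],[0,0,0],[0,0,0],[0,0,0],[0,0,0],[0,0,0],[0,0,0],[0,0,0],[0,0,0],[0,0,0]], "claw": [-1,-1,-1,-1,-1,-1,-1,-1,-1,-1]}}

```text
clock: 11.5
eef_pos: [0.4527, 0.0729, 0.1244]
orientation: [1.0, -0.0, -0.0, 0.0]
ft_force: [1.0, -0.3, -1.3]
width: 0.0646
gripper_force: 25.0
```

Run:
```python
from h import *
from scipy.optimize import least_squares
print(robot.state()["eef_pos"])
def circ(P,r):
    s=least_squares(lambda c:np.hypot(P[:,0]-c[0],P[:,1]-c[1])-r,P[:,:2].mean(0),loss="soft_l1",f_scale=.002);return s.x.round(4),round(float(np.abs(s.fun).mean()),4)
def plane(n,px,z):
    r,A,e=rays(n,px);w=r@A.T;return e+w*((z-e[2])/w[:,2])[:,None]
for n in("top","scene"):
    p,d=robot.capture(n); cv2.imwrite(f"pics/{n}2.png",p[:,:,::-1])
    P=cloud(n,np.ones((480,640),bool),d)
    q=P[(np.hypot(P[:,0]-.533,P[:,1]-.304)<.035)&(P[:,2]>.065)&(P[:,2]<.09)]; print("dead",len(q),*circ(q,.021))
    # collar: dark pixels that lie near rim height, outer outline
    v,u=np.mgrid[:480,:640]; W=plane(n,np.c_[u.ravel(),v.ravel()],.038).reshape(480,640,3)
    m=((p.max(2)<70)&(np.hypot(W[...,0]-.557,W[...,1]+.3)<.03)).astype(np.uint8)
    c=max(cv2.findContours(m,cv2.RETR_EXTERNAL,cv2.CHAIN_APPROX_NONE)[0],key=len).reshape(-1,2)
    print("collar outline",circ(plane(n,c,.038),.0215),cv2.fitEllipse(c))
    inner=[k.reshape(-1,2) for k in cv2.findContours(m,cv2.RETR_CCOMP,cv2.CHAIN_APPROX_NONE)[0]]
    for k in inner:
        if len(k)>15: print("  contour",len(k),circ(plane(n,k,.038),.0165))
    # ring in hand, reddish
    h=cv2.cvtColor(p,cv2.COLOR_RGB2HSV); 
    if n=="scene": print("ring",[ (round(o["conf"],2),c2w(n,np.array(o["xyz"])).round(4)) for o in robot.place_of(n,"copper_ring")[:2]])
```

```text
[0.45268515 0.07293438 0.12435269]
dead 116 [0.5341 0.3039] 0.0008
collar outline (array([ 0.5565, -0.2985]), 0.0017) ((427.48541259765625, 281.32293701171875), (19.599973678588867, 20.68889808654785), 112.77307891845703)
  contour 57 (array([ 0.5565, -0.2983]), 0.0033)
  contour 49 (array([ 0.5563, -0.2973]), 0.0007)
dead 211 [0.5343 0.3051] 0.0011
collar outline (array([ 0.5641, -0.2987]), 0.0012) ((182.11691284179688, 237.0541534423828), (13.485334396362305, 23.055953979492188), 79.07588195800781)
  contour 55 (array([ 0.5647, -0.2984]), 0.0054)
  contour 35 (array([ 0.5638, -0.2985]), 0.0031)
ring [(0.88, array([0.4567, 0.076 , 0.126 ])), (0.61, array([ 0.746 , -0.2379, -0.0047]))]
```

```bash
python3 -c "
import cv2
a=cv2.imread('pics/scene2.png')[60:260,240:440];b=cv2.imread('pics/top2.png')[230:430,150:350]
cv2.imwrite('pics/c2.png',cv2.resize(cv2.hconcat([a,b]),None,fx=2,fy=2))"
```

```text
(no output)
```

View pics/c2.png

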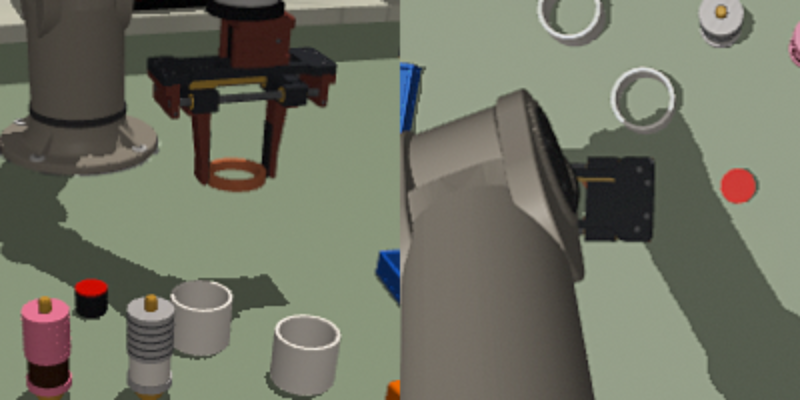

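Emit:
{"method": "apply_moves", "body": {"offset": [[0.3,1.2,0],[0.9,3.3,0],[0.9,3.3,0],[0.9,3.3,0],[0.9,3.3,0],[0.9,3.3,0],[0.9,3.3,0],[0.9,3.3,0],[0.9,3.3,0],[0.9,3.3,0]], "angular": [[0,0,0],[0,0,0],[0,0,0],[0,0,0],[0,0,0],[0,0,0],[0,0,0],[0,0,0],[0,0,0],[0,0,0]], "claw": [-1,-1,-1,-1,-1,-1,-1,-1,-1,-1]}}

```text
clock: 12.48
eef_pos: [0.5363, -0.2373, 0.1212]
orientation: [1.0, -0.0, -0.001, -0.0]
ft_force: [1.5, -0.4, -0.8]
width: 0.0649
gripper_force: 25.0
```

Emit:
{"method": "apply_moves", "body": {"offset": [[0.9,3.3,0],[0.9,2,0],[0.2,1,0],[0,0,0],[0,0,1],[0,0,1.5],[0,0,1.5],[0,0,1],[0,0,0],[0,0,0]], "angular": [[0,0,0],[0,0,0],[0,0,0],[0,0,0],[0,0,0],[0,0,0],[0,0,0],[0,0,0],[0,0,0],[0,0,0]], "claw": [-1,-1,-1,-1,-1,-1,-1,-1,-1,-1]}}

```text
clock: 13.32
eef_pos: [0.5568, -0.2972, 0.0719]
orientation: [1.0, 0.001, -0.001, -0.001]
ft_force: [-0.5, 0.2, -0.8]
width: 0.0647
gripper_force: 25.0
```

The ring hangs level between the fingertips (crop pixel (235,175)). Next I lower it.

Emit:
{"method": "apply_moves", "body": {"offset": [[0,0,1],[0,0,1],[0,0,0.6],[0,0,0.3],[0,0,0.3],[0,0,0.2],[0,0,0.2],[0,0,0.2],[0,0,0],[0,0,0]], "angular": [[0,0,0],[0,0,0],[0,0,0],[0,0,0],[0,0,0],[0,0,0],[0,0,0],[0,0,0],[0,0,0],[0,0,0]], "claw": [-1,-1,-1,-1,-1,-1,-1,-1,-1,-1]}}

```text
clock: 14.15
eef_pos: [0.5574, -0.299, 0.0347]
orientation: [1.0, -0.0, 0.0, 0.0]
ft_force: [0.0, -0.1, -0.9]
width: 0.0646
gripper_force: 25.0
```

Emit:
{"method": "apply_moves", "body": {"offset": [[0,0,0.15],[0,0,0],[0,0,0],[0,0,0],[0,0,0],[0,0,0],[0,0,-1.65],[0,0,-3],[0,0,-4],[0,0,-4]], "angular": [[0,0,0],[0,0,0],[0,0,0],[0,0,0],[0,0,0],[0,0,0],[0,0,0],[0,0,0],[0,0,0],[0,0,0]], "claw": [-1,-1,1,1,1,1,1,1,1,1]}}

```text
clock: 14.98
eef_pos: [0.5565, -0.2986, 0.1603]
orientation: [1.0, -0.0, -0.001, -0.0]
ft_force: [0.9, -0.4, 0.5]
width: 0.088
gripper_force: 0.0
```

Emit:
{"method": "apply_moves", "body": {"offset": [[0.5,-1.5,0],[1,-3.2,0],[1,-3.2,0],[1,-3.2,0],[1,-3.2,0],[1,-3.2,0],[1,-3.2,0],[1,-2.7,0],[0,0,0],[0,0,0]], "angular": [[0,0,0],[0,0,0],[0,0,0],[0,0,0],[0,0,0],[0,0,0],[0,0,0],[0,0,0],[0,0,0],[0,0,0]], "claw": [1,1,1,1,1,1,1,1,1,1]}}

```text
clock: 15.82
eef_pos: [0.6328, -0.0624, 0.1596]
orientation: [1.0, 0.002, 0.0, -0.0]
ft_force: [0.6, -1.3, -0.1]
width: 0.0882
gripper_force: 0.0
```

Run:
```python
from h import *
print(robot.state()["eef_pos"])
for n in("top","scene"):
    p,d=robot.capture(n); cv2.imwrite(f"pics/{n}3.png",p[:,:,::-1])
    print([(round(o["conf"],2),c2w(n,np.array(o["xyz"])).round(4)) for o in robot.place_of(n,"copper_ring")[:2]])
    P=cloud(n,np.ones((480,640),bool),d)
    q=P[(np.hypot(P[:,0]-.557,P[:,1]+.299)<.04)&(P[:,2]>.0385)]
    print(len(q),cv2.minEnclosingCircle(q[:,:2].astype(np.float32)),np.percentile(q[:,2],[50,90]))
a=cv2.imread('pics/scene3.png')[150:300,110:310];b=cv2.imread('pics/top3.png')[220:370,350:550]
cv2.imwrite('pics/c3.png',cv2.resize(cv2.hconcat([a,b]),None,fx=2,fy=2))
```

```text
[ 0.6327812  -0.0623995   0.15964909]
[(0.94, array([ 0.5531, -0.2978,  0.0319]))]
447 ((0.5564032793045044, -0.2978931963443756), 0.03328155353665352) [0.04189623 0.04514715]
[(0.73, array([ 0.5583, -0.2944,  0.0288])), (0.61, array([0.5326, 0.3038, 0.0025]))]
303 ((0.5570572018623352, -0.29820460081100464), 0.03428264707326889) [0.04101867 0.04234571]
```

View pics/c3.png

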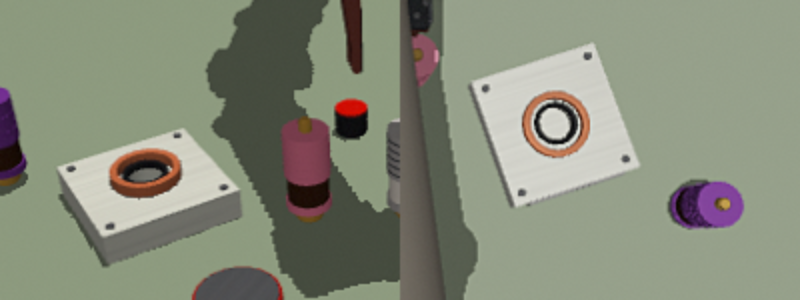

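The ring lies flat and centred on the collar: in the top crop the ring is at (556,124) and the collar at (556,123). I now grasp the new tube.

Emit:
{"method": "apply_moves", "body": {"offset": [[0,0,1.5],[0,0,2.5],[0,0,2.5],[0,0,2],[0,0,1.4],[0,0,1],[0,0,0],[0,0,0],[0,0,0],[0,0,0]], "angular": [[0,0,0],[0,0,0],[0,0,0],[0,0,0],[0,0,0],[0,0,0],[0,0,0],[0,0,0],[0,0,0],[0,0,0]], "claw": [1,1,1,1,1,1,1,1,-1,-1]}}

```text
clock: 16.85
eef_pos: [0.6333, -0.0653, 0.052]
orientation: [1.0, -0.0, 0.001, 0.0]
ft_force: [0.8, -0.0, 0.7]
width: 0.0778
gripper_force: 0.0
```

Emit:
{"method": "apply_moves", "body": {"offset": [[0,0,0],[0,0,0],[0,0,0],[0,0,0],[0,0,0],[0,0,-0.5],[0,0,-1.5],[0,0,-2],[0,0,-2],[0,0,-2]], "angular": [[0,0,0],[0,0,0],[0,0,0],[0,0,0],[0,0,0],[0,0,0],[0,0,0],[0,0,0],[0,0,0],[0,0,0]], "claw": [-1,-1,-1,-1,-1,-1,-1,-1,-1,-1]}}

```text
clock: 17.68
eef_pos: [0.6318, -0.0649, 0.1313]
orientation: [1.0, -0.0, -0.001, -0.0]
ft_force: [-0.2, -0.2, -3.4]
width: 0.0415
gripper_force: 25.0
```

Emit:
{"method": "apply_moves", "body": {"offset": [[0,0,-2.2],[0,0,-2.2],[0,0,-2],[-0.5,1,0],[-1,3,0],[-1,3,0],[-1,3,0],[-1,3,0],[-1,3,0],[-1,3,0]], "angular": [[0,0,0],[0,0,0],[0,0,0],[0,0,0],[0,0,0],[0,0,0],[0,0,0],[0,0,0],[0,0,0],[0,0,0]], "claw": [-1,-1,-1,-1,-1,-1,-1,-1,-1,-1]}}

```text
clock: 18.52
eef_pos: [0.5651, -0.2569, 0.1931]
orientation: [1.0, -0.0, -0.001, -0.0]
ft_force: [0.7, -1.5, -2.0]
width: 0.0418
gripper_force: 25.0
```

Emit:
{"method": "apply_moves", "body": {"offset": [[-1,3,0],[0,1.4,0],[0,0,0],[0,0,1],[0,0,2],[0,0,2],[0,0,2],[0,0,1.5],[0,0,0.5],[0,0,0]], "angular": [[0,0,0],[0,0,0],[0,0,0],[0,0,0],[0,0,0],[0,0,0],[0,0,0],[0,0,0],[0,0,0],[0,0,0]], "claw": [-1,-1,-1,-1,-1,-1,-1,-1,-1,-1]}}

```text
clock: 19.35
eef_pos: [0.5565, -0.2964, 0.1022]
orientation: [1.0, 0.001, -0.002, -0.001]
ft_force: [-0.8, 0.3, -2.2]
width: 0.0416
gripper_force: 25.0
```

Run:
```python
from h import *
print(robot.state()["eef_pos"])
for n in("top","scene"):
    p,d=robot.capture(n); cv2.imwrite(f"pics/{n}4.png",p[:,:,::-1])
a=cv2.imread('pics/scene4.png')[100:280,100:280];b=cv2.imread('pics/top4.png')[200:380,350:530]
cv2.imwrite('pics/c4.png',cv2.resize(cv2.hconcat([a,b]),None,fx=2.2,fy=2.2))
```

```text
[ 0.5565327  -0.29642653  0.10220613]
```

View pics/c4.png

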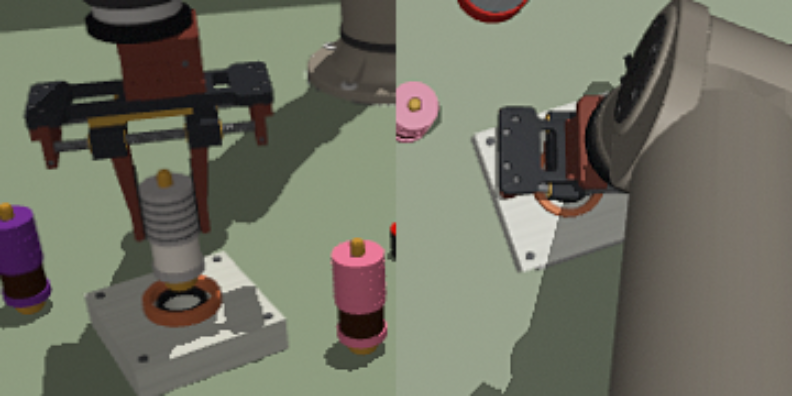

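The foot hangs just above the collar, at crop pixel (180,285) over the collar at (182,300). I lower it slowly.

Emit:
{"method": "apply_moves", "body": {"offset": [[0,0,0],[0,0,0],[0,0,0.4],[0,0,0.4],[0,0,0.4],[0,0,0.3],[0,0,0.2],[0,0,0.2],[0,0,0],[0,0,0]], "angular": [[0,0,0],[0,0,0],[0,0,0],[0,0,0],[0,0,0],[0,0,0],[0,0,0],[0,0,0],[0,0,0],[0,0,0]], "claw": [-1,-1,-1,-1,-1,-1,-1,-1,-1,-1]}}

```text
clock: 20.28
eef_pos: [0.5573, -0.2989, 0.0855]
orientation: [1.0, -0.0, -0.0, -0.0]
ft_force: [-0.1, 0.2, -2.1]
width: 0.0415
gripper_force: 25.0
```

Emit:
{"method": "apply_moves", "body": {"offset": [[0,0,0.2],[0,0,0.2],[0,0,0.2],[0,0,0.1],[0,0,0.1],[0,0,0.1],[0,0,0.1],[0,0,0.05],[0,0,0],[0,0,0]], "angular": [[0,0,0],[0,0,0],[0,0,0],[0,0,0],[0,0,0],[0,0,0],[0,0,0],[0,0,0],[0,0,0],[0,0,0]], "claw": [-1,-1,-1,-1,-1,-1,-1,-1,-1,-1]}}

```text
clock: 21.12
eef_pos: [0.5575, -0.299, 0.0756]
orientation: [1.0, -0.0, 0.0, 0.0]
ft_force: [-1.1, 0.7, 3.5]
width: 0.0421
gripper_force: 25.0
```

Emit:
{"method": "apply_moves", "body": {"offset": [[0,0,0],[0,0,0],[0,0,0],[0,0,0],[0,0,0],[0,0,-1],[0,0,-2.5],[0,0,-3],[0,0,-3],[0,0,-1.35]], "angular": [[0,0,0],[0,0,0],[0,0,0],[0,0,0],[0,0,0],[0,0,0],[0,0,0],[0,0,0],[0,0,0],[0,0,0]], "claw": [1,1,1,1,1,1,1,1,1,1]}}

```text
clock: 21.95
eef_pos: [0.5591, -0.2998, 0.1886]
orientation: [1.0, -0.0, 0.003, 0.001]
ft_force: [-0.3, -0.4, 0.6]
width: 0.0879
gripper_force: 0.0
```

Emit:
{"method": "apply_moves", "body": {"offset": [[0.2,-1.5,0],[0.8,-3.5,0],[0.8,-3.5,0],[0.8,-3.5,0],[0.8,-3.5,0],[0.8,-3.5,0],[0.8,-3.5,0],[0.8,-3.5,0],[0.8,-3.5,0],[0.8,-3.5,0]], "angular": [[0,0,0],[0,0,0],[0,0,0],[0,0,0],[0,0,0],[0,0,0],[0,0,0],[0,0,0],[0,0,0],[0,0,0]], "claw": [1,1,1,1,1,1,1,1,1,1]}}

```text
clock: 22.78
eef_pos: [0.6317, 0.0327, 0.1846]
orientation: [1.0, -0.0, 0.0, 0.0]
ft_force: [0.9, 0.7, -0.3]
width: 0.0876
gripper_force: 0.0
```

Emit:
{"method": "apply_moves", "body": {"offset": [[0.8,-3.3,0],[0.3,-2,0],[0,0,0],[0,0,0],[0,0,0],[0,0,0],[0,0,0],[0,0,0],[0,0,0],[0,0,0]], "angular": [[0,0,0],[0,0,0],[0,0,0],[0,0,0],[0,0,0],[0,0,0],[0,0,0],[0,0,0],[0,0,0],[0,0,0]], "claw": [1,1,1,1,1,1,1,1,1,1]}}

```text
clock: 23.62
eef_pos: [0.6424, 0.0835, 0.1837]
orientation: [1.0, -0.0, 0.0, 0.0]
ft_force: [0.9, 0.9, -0.7]
width: 0.0879
gripper_force: 0.0
```

Run:
```python
from h import *
from scipy.optimize import least_squares
print(robot.state()["eef_pos"])
def circ(P,r):
    s=least_squares(lambda c:np.hypot(P[:,0]-c[0],P[:,1]-c[1])-r,P[:,:2].mean(0),loss="soft_l1",f_scale=.002);return s.x.round(4),round(float(np.abs(s.fun).mean()),4)
for n in("top","scene"):
    p,d=robot.capture(n); cv2.imwrite(f"pics/{n}5.png",p[:,:,::-1])
    P=cloud(n,np.ones((480,640),bool),d)
    S=np.hypot(P[:,0]-.557,P[:,1]+.299)<.04
    q=P[S&(P[:,2]>.08)&(P[:,2]<.112)]; print("tube",len(q),circ(q,.021), np.percentile(P[S][:,2],[90,97,99.5]))
    q=P[S&(P[:,2]>.11)&(P[:,2]<.1195)];print("tube body top z",np.median(q[:,2]))
    for r,z0,z1 in((.031,.01,.047),):
        S=np.hypot(P[:,0]-.642,P[:,1]-.0845)<.042; q=P[S&(P[:,2]>.046)]
        print("chim rim",len(q),circ(q,.029),cv2.minEnclosingCircle(q[:,:2].astype(np.float32)))
a=cv2.imread('pics/scene5.png')[130:290,100:280];b=cv2.imread('pics/scene5.png')[100:260,310:490]
cv2.imwrite('pics/c5.png',cv2.resize(cv2.hconcat([a,b]),None,fx=2.2,fy=2.2))
```

```text
[0.64243144 0.08348699 0.18371962]
tube 93 (array([ 0.5575, -0.2986]), 0.0003) [0.11880833 0.12217073 0.13017802]
tube body top z 0.11737080854023502
chim rim 3746 (array([0.6381, 0.0827]), 0.0077) ((0.6419649720191956, 0.08452198654413223), 0.04208512231707573)
tube 387 (array([ 0.557 , -0.2983]), 0.0009) [0.11603043 0.11816091 0.12774463]
tube body top z 0.11671350428545757
chim rim 5447 (array([0.6501, 0.0814]), 0.0049) ((0.6421331763267517, 0.08459770679473877), 0.041995465755462646)
```

View pics/c5.png

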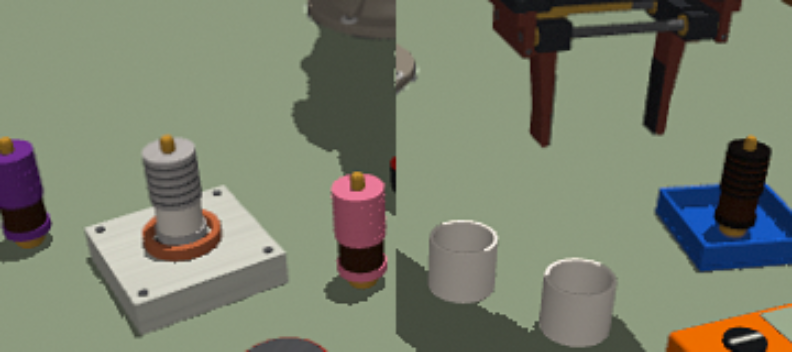

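The new tube is seated upright inside the ring, at crop pixel (172,190). The fingers are over the left-most chimney. I grasp it.

Emit:
{"method": "apply_moves", "body": {"offset": [[0,0,2],[0,0,2.5],[0,0,3],[0,0,3],[0,0,2.5],[0,0,1.5],[0,0,1],[0,0,0.5],[0,0,0],[0,0,0]], "angular": [[0,0,0],[0,0,0],[0,0,0],[0,0,0],[0,0,0],[0,0,0],[0,0,0],[0,0,0],[0,0,0],[0,0,0]], "claw": [1,1,1,1,1,1,1,1,1,-1]}}

```text
clock: 24.55
eef_pos: [0.6431, 0.0841, 0.0245]
orientation: [1.0, -0.0, 0.001, -0.0]
ft_force: [0.6, -0.0, 0.1]
width: 0.084
gripper_force: 0.0
```

Emit:
{"method": "apply_moves", "body": {"offset": [[0,0,0],[0,0,0],[0,0,0],[0,0,0],[0,0,0],[0,0,-0.5],[0,0,-1.5],[0,0,-2],[0,0,-2.5],[0,0,-2.5]], "angular": [[0,0,0],[0,0,0],[0,0,0],[0,0,0],[0,0,0],[0,0,0],[0,0,0],[0,0,0],[0,0,0],[0,0,0]], "claw": [-1,-1,-1,-1,-1,-1,-1,-1,-1,-1]}}

```text
clock: 25.38
eef_pos: [0.6416, 0.0838, 0.1141]
orientation: [1.0, -0.0, -0.001, 0.0]
ft_force: [-0.7, -0.2, -1.0]
width: 0.0622
gripper_force: 25.0
```

Emit:
{"method": "apply_moves", "body": {"offset": [[0,0,-3],[0,0,-3],[0,0,-2],[-0.2,1,0],[-0.5,2.5,0],[-0.8,3.4,0],[-0.8,3.4,0],[-0.8,3.4,0],[-0.8,3.4,0],[-0.8,3.4,0]], "angular": [[0,0,0],[0,0,0],[0,0,0],[0,0,0],[0,0,0],[0,0,0],[0,0,0],[0,0,0],[0,0,0],[0,0,0]], "claw": [-1,-1,-1,-1,-1,-1,-1,-1,-1,-1]}}

```text
clock: 26.22
eef_pos: [0.5934, -0.1232, 0.1922]
orientation: [1.0, -0.0, -0.001, 0.0]
ft_force: [1.0, -0.6, -2.3]
width: 0.0613
gripper_force: 25.0
```

Emit:
{"method": "apply_moves", "body": {"offset": [[-0.8,3.4,0],[-0.8,3.4,0],[-0.8,3.4,0],[-0.8,3.4,0],[-0.6,2.5,0],[0,1.7,0],[0,0,0],[0,0,0],[0,0,0],[0,0,0]], "angular": [[0,0,0],[0,0,0],[0,0,0],[0,0,0],[0,0,0],[0,0,0],[0,0,0],[0,0,0],[0,0,0],[0,0,0]], "claw": [-1,-1,-1,-1,-1,-1,-1,-1,-1,-1]}}

```text
clock: 27.05
eef_pos: [0.5576, -0.297, 0.1931]
orientation: [1.0, 0.001, -0.0, -0.001]
ft_force: [0.1, -0.1, -1.2]
width: 0.0618
gripper_force: 25.0
```

Run:
```python
from h import *
print(robot.state()["eef_pos"])
for n in("top","scene"):
    p,d=robot.capture(n); cv2.imwrite(f"pics/{n}6.png",p[:,:,::-1])
    print([(round(o["conf"],2),c2w(n,np.array(o["xyz"])).round(4)) for o in robot.place_of(n,"chimney")[:3]])
a=cv2.imread('pics/scene6.png')[70:280,90:300]
cv2.imwrite('pics/c6.png',cv2.resize(a,None,fx=2.2,fy=2.2))
```

```text
[ 0.55756641 -0.29695533  0.19310083]
[(0.85, array([0.5551, 0.0081, 0.0014])), (0.5, array([ 0.5594, -0.2948,  0.1735]))]
[(0.91, array([ 0.5577, -0.2984,  0.1651])), (0.66, array([ 0.5507,  0.0118, -0.002 ]))]
```

View pics/c6.png

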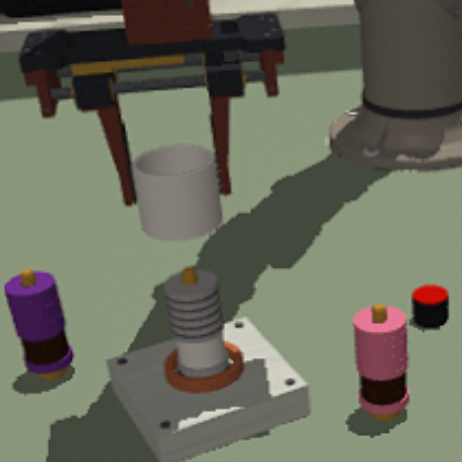

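The chimney hangs upright at crop (180,190), directly over the tube's pin at (188,275). I lower it.

Emit:
{"method": "apply_moves", "body": {"offset": [[0,0,1],[0,0,1.2],[0,0,1.2],[0,0,1.2],[0,0,1.2],[0,0,1.2],[0,0,1.2],[0,0,1],[0,0,0.8],[0,0,0]], "angular": [[0,0,0],[0,0,0],[0,0,0],[0,0,0],[0,0,0],[0,0,0],[0,0,0],[0,0,0],[0,0,0],[0,0,0]], "claw": [-1,-1,-1,-1,-1,-1,-1,-1,-1,-1]}}

```text
clock: 28.08
eef_pos: [0.5562, -0.2984, 0.0915]
orientation: [1.0, -0.0, -0.001, -0.001]
ft_force: [-0.2, -0.5, -1.2]
width: 0.0615
gripper_force: 25.0
```

Emit:
{"method": "apply_moves", "body": {"offset": [[0,0,0.6],[0,0,0.6],[0,0,0.5],[0,0,0.4],[0,0,0.2],[0,0,0.2],[0,0,0.1],[0,0,0.1],[0,0,0],[0,0,0]], "angular": [[0,0,0],[0,0,0],[0,0,0],[0,0,0],[0,0,0],[0,0,0],[0,0,0],[0,0,0],[0,0,0],[0,0,0]], "claw": [-1,-1,-1,-1,-1,-1,-1,-1,-1,-1]}}

```text
clock: 28.92
eef_pos: [0.5574, -0.299, 0.0668]
orientation: [1.0, -0.0, 0.0, 0.0]
ft_force: [0.5, 0.0, -0.4]
width: 0.0617
gripper_force: 25.0
```

Emit:
{"method": "apply_moves", "body": {"offset": [[0,0,0.1],[0,0,0.05],[0,0,0],[0,0,0],[0,0,0],[0,0,0],[0,0,0],[0,0,-1.05],[0,0,-2.5],[0,0,-3.5]], "angular": [[0,0,0],[0,0,0],[0,0,0],[0,0,0],[0,0,0],[0,0,0],[0,0,0],[0,0,0],[0,0,0],[0,0,0]], "claw": [-1,-1,-1,1,1,1,1,1,1,1]}}

```text
clock: 29.75
eef_pos: [0.5554, -0.298, 0.1343]
orientation: [1.0, 0.0, -0.003, -0.001]
ft_force: [0.5, -0.0, 0.3]
width: 0.0877
gripper_force: 0.0
```

Emit:
{"method": "apply_moves", "body": {"offset": [[0,0,-2.5],[0,0,-1.1],[-0.5,-1.2,0],[-1.3,-3.2,0],[-1.3,-3.2,0],[-1.3,-3.2,0],[-1.3,-3.2,0],[-1.3,-3.2,0],[-1.3,-3.2,0],[-0.2,-1,0]], "angular": [[0,0,0],[0,0,0],[0,0,0],[0,0,0],[0,0,0],[0,0,0],[0,0,0],[0,0,0],[0,0,0],[0,0,0]], "claw": [1,1,1,1,1,1,1,1,1,1]}}

```text
clock: 30.58
eef_pos: [0.4683, -0.0795, 0.1699]
orientation: [1.0, 0.003, -0.002, -0.001]
ft_force: [0.6, 0.9, -0.9]
width: 0.0879
gripper_force: 0.0
```

Run:
```python
from h import *
print(robot.state()["eef_pos"])
for n in("top","scene"):
    p,d=robot.capture(n); cv2.imwrite(f"pics/{n}7.png",p[:,:,::-1])
    print([(round(o["conf"],2),c2w(n,np.array(o["xyz"])).round(4)) for o in robot.place_of(n,"chimney")[:3]],[(round(o["conf"],2),c2w(n,np.array(o["xyz"])).round(4)) for o in robot.place_of(n,"cap")[:2]])
    P=cloud(n,np.ones((480,640),bool),d); S=np.hypot(P[:,0]-.557,P[:,1]+.299)<.04; q=P[S&(P[:,2]>.088)&(P[:,2]<.1)]
    print(len(q),cv2.minEnclosingCircle(q[:,:2].astype(np.float32)),np.median(q[:,2]))
    q=P[S&(P[:,2]>.121)]; print("pin",q.mean(0),len(q))
a=cv2.imread('pics/scene7.png')[110:290,100:340]
cv2.imwrite('pics/c7.png',cv2.resize(a,None,fx=2.2,fy=2.2))
```

```text
[ 0.46829318 -0.07950512  0.16990324]
[(0.62, array([0.5549, 0.008 , 0.0011])), (0.56, array([ 0.555 , -0.2991,  0.0467]))] []
256 ((0.5566923022270203, -0.29800522327423096), 0.031240683048963547) 0.09451602783511615
pin [ 0.55846732 -0.29740978  0.12613673] 60
[(0.96, array([ 0.5576, -0.2984,  0.0424])), (0.91, array([ 0.5515,  0.0092, -0.0029]))] [(0.5, array([ 0.475 , -0.0891, -0.0018]))]
313 ((0.5592834949493408, -0.2990231513977051), 0.031966403126716614) 0.09319324389731132
pin [ 0.56021694 -0.29869225  0.12625902] 39
```

View pics/c7.png

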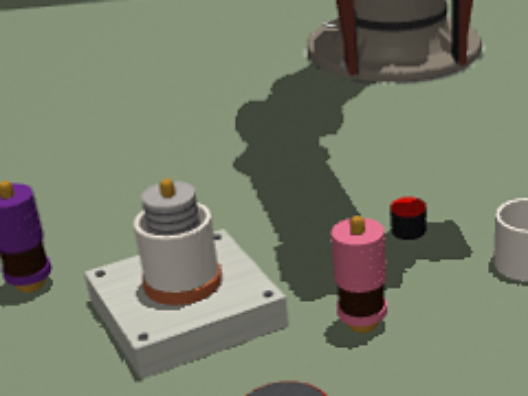

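The chimney stands on the ring around the tube, at crop (178,250) with its rim at z≈0.0945. I grasp the cap.

Emit:
{"method": "apply_moves", "body": {"offset": [[0,0,0],[0,0,2],[0,0,3],[0,0,3],[0,0,3],[0,0,2.5],[0,0,1.5],[0,0,1],[0,0,0.6],[0,0,0]], "angular": [[0,0,0],[0,0,0],[0,0,0],[0,0,0],[0,0,0],[0,0,0],[0,0,0],[0,0,0],[0,0,0],[0,0,0]], "claw": [1,1,1,1,1,1,1,1,1,1]}}

```text
clock: 31.72
eef_pos: [0.4721, -0.0854, 0.0048]
orientation: [1.0, -0.001, -0.001, 0.0]
ft_force: [0.1, -0.1, -0.2]
width: 0.0877
gripper_force: 0.0
```

Emit:
{"method": "apply_moves", "body": {"offset": [[0,0,0],[0,0,0],[0,0,0],[0,0,0],[0,0,0],[0,0,0],[0,0,0],[0,0,-1],[0,0,-2.5],[0,0,-3.5]], "angular": [[0,0,0],[0,0,0],[0,0,0],[0,0,0],[0,0,0],[0,0,0],[0,0,0],[0,0,0],[0,0,0],[0,0,0]], "claw": [-1,-1,-1,-1,-1,-1,-1,-1,-1,-1]}}

```text
clock: 32.55
eef_pos: [0.4703, -0.0847, 0.0751]
orientation: [1.0, 0.0, -0.003, -0.0]
ft_force: [1.2, 0.1, 0.2]
width: 0.025
gripper_force: 0.0
```

The lift began before the slower closing of this wide stroke had finished. I look at where the cap is now.

Emit:
{"method": "apply_moves", "body": {"offset": [[0,0,-3],[0,0,-3],[0,0,-2],[0,0,0],[0,0,0],[0,0,0],[0,0,0],[0,0,0],[0,0,0],[0,0,0]], "angular": [[0,0,0],[0,0,0],[0,0,0],[0,0,0],[0,0,0],[0,0,0],[0,0,0],[0,0,0],[0,0,0],[0,0,0]], "claw": [1,1,1,1,1,1,1,1,1,1]}}

```text
clock: 33.38
eef_pos: [0.472, -0.0849, 0.1549]
orientation: [1.0, -0.0, -0.001, -0.0]
ft_force: [-0.5, -0.2, -0.7]
width: 0.0861
gripper_force: 0.0
```

Run:
```python
from h import *
print(robot.state()["eef_pos"],robot.state()["width"])
for n in("top","scene"):
    p,d=robot.capture(n); cv2.imwrite(f"pics/{n}8.png",p[:,:,::-1])
    P=cloud(n,np.ones((480,640),bool),d); S=np.hypot(P[:,0]-.4725,P[:,1]+.085)<.05; q=P[S&(P[:,2]>.022)&(P[:,2]<.04)]
    print(len(q),cv2.minEnclosingCircle(q[:,:2].astype(np.float32)) if len(q) else 0,np.median(q[:,2]))
a=cv2.imread('pics/scene8.png')[110:290,220:400];b=cv2.imread('pics/top8.png')[240:420,230:410]
cv2.imwrite('pics/c8.png',cv2.resize(cv2.hconcat([a,b]),None,fx=2.2,fy=2.2))
```

```text
[ 0.4719681  -0.08486511  0.1549326 ] 0.08613854241294712
0 0 nan
147 ((0.4730871021747589, -0.08600479364395142), 0.018969295546412468) 0.028121803770502996
  return _methods._mean(a, axis=axis, dtype=dtype,
  ret = ret.dtype.type(ret / rcount)
```

View pics/c8.png

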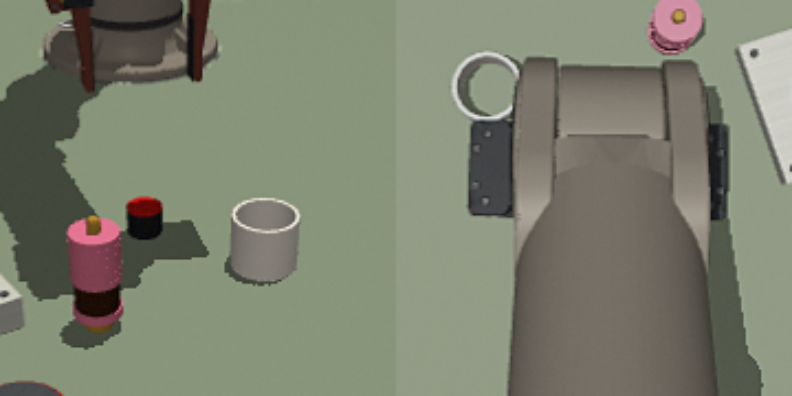

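The cap stands upright and has not moved (crop (145,217)). I repeat the grasp with a longer close.

Emit:
{"method": "apply_moves", "body": {"offset": [[0,0,2],[0,0,3],[0,0,3],[0,0,3],[0,0,2],[0,0,1],[0,0,0.6],[0,0,0.4],[0,0,0],[0,0,0]], "angular": [[0,0,0],[0,0,0],[0,0,0],[0,0,0],[0,0,0],[0,0,0],[0,0,0],[0,0,0],[0,0,0],[0,0,0]], "claw": [1,1,1,1,1,1,1,1,1,-1]}}

```text
clock: 34.32
eef_pos: [0.4732, -0.085, 0.0065]
orientation: [1.0, -0.0, 0.001, 0.0]
ft_force: [0.0, 0.1, -0.2]
width: 0.0841
gripper_force: 0.0
```

Emit:
{"method": "apply_moves", "body": {"offset": [[0,0,0],[0,0,0],[0,0,0],[0,0,0],[0,0,0],[0,0,0],[0,0,0],[0,0,0],[0,0,0],[0,0,0]], "angular": [[0,0,0],[0,0,0],[0,0,0],[0,0,0],[0,0,0],[0,0,0],[0,0,0],[0,0,0],[0,0,0],[0,0,0]], "claw": [-1,-1,-1,-1,-1,-1,-1,-1,-1,-1]}}

```text
clock: 35.15
eef_pos: [0.4724, -0.0849, 0.0057]
orientation: [1.0, -0.0, -0.0, 0.0]
ft_force: [-0.9, 0.2, 0.8]
width: 0.0338
gripper_force: 25.0
```

Emit:
{"method": "apply_moves", "body": {"offset": [[0,0,-1.5],[0,0,-3],[0,0,-3.5],[0,0,-3.5],[0,0,-3],[0,0,-1.5],[0.5,1.2,0],[1.3,3.2,0],[1.3,3.2,0],[1.3,3.2,0]], "angular": [[0,0,0],[0,0,0],[0,0,0],[0,0,0],[0,0,0],[0,0,0],[0,0,0],[0,0,0],[0,0,0],[0,0,0]], "claw": [-1,-1,-1,-1,-1,-1,-1,-1,-1,-1]}}

```text
clock: 35.98
eef_pos: [0.5166, -0.1939, 0.1659]
orientation: [1.0, 0.001, 0.0, 0.0]
ft_force: [0.3, -0.2, -0.6]
width: 0.0336
gripper_force: 25.0
```

Emit:
{"method": "apply_moves", "body": {"offset": [[1.3,3.2,0],[1.3,3.2,0],[1.3,3.2,0],[0.2,1,0],[0,0,0],[0,0,0.5],[0,0,1],[0,0,0.5],[0,0,0],[0,0,0]], "angular": [[0,0,0],[0,0,0],[0,0,0],[0,0,0],[0,0,0],[0,0,0],[0,0,0],[0,0,0],[0,0,0],[0,0,0]], "claw": [-1,-1,-1,-1,-1,-1,-1,-1,-1,-1]}}

```text
clock: 36.82
eef_pos: [0.5569, -0.2975, 0.145]
orientation: [1.0, 0.001, -0.001, -0.0]
ft_force: [0.2, 1.5, -1.0]
width: 0.0339
gripper_force: 25.0
```

Run:
```python
from h import *
print(robot.state()["eef_pos"])
n="scene";p,d=robot.capture(n); cv2.imwrite(f"pics/{n}9.png",p[:,:,::-1])
print([(round(o["conf"],2),c2w(n,np.array(o["xyz"])).round(4)) for o in robot.place_of(n,"cap")[:2]])
cv2.imwrite('pics/c9.png',cv2.resize(p[80:280,90:290,::-1],None,fx=2.2,fy=2.2))
```

```text
[ 0.55693422 -0.29751689  0.14502478]
[(0.56, array([ 0.5568, -0.3   ,  0.1393]))]
```

View pics/c9.png

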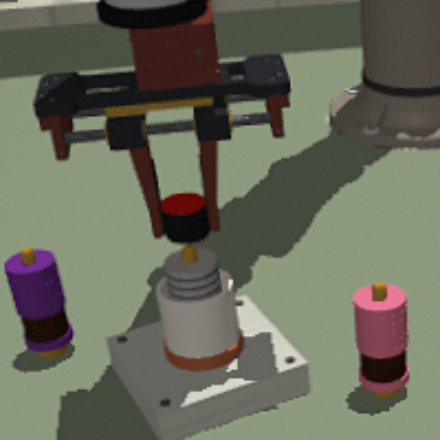

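The cap hangs over the pin: cap at crop (185,220), pin at (190,252). I lower it.

Emit:
{"method": "apply_moves", "body": {"offset": [[0,0,0],[0,0,0.4],[0,0,0.3],[0,0,0.2],[0,0,0.2],[0,0,0.2],[0,0,0.2],[0,0,0],[0,0,0],[0,0,0]], "angular": [[0,0,0],[0,0,0],[0,0,0],[0,0,0],[0,0,0],[0,0,0],[0,0,0],[0,0,0],[0,0,0],[0,0,0]], "claw": [-1,-1,-1,-1,-1,-1,-1,-1,-1,-1]}}

```text
clock: 37.75
eef_pos: [0.5574, -0.299, 0.1307]
orientation: [1.0, -0.0, 0.0, 0.0]
ft_force: [0.2, 0.4, -0.6]
width: 0.0335
gripper_force: 25.0
```

No contact with the pin, so it has entered the hole. I seat the cap, release it and lift clear.

Emit:
{"method": "apply_moves", "body": {"offset": [[0,0,0.2],[0,0,0.2],[0,0,0.1],[0,0,0.1],[0,0,0.1],[0,0,0.05],[0,0,0],[0,0,0],[0,0,0],[0,0,0]], "angular": [[0,0,0],[0,0,0],[0,0,0],[0,0,0],[0,0,0],[0,0,0],[0,0,0],[0,0,0],[0,0,0],[0,0,0]], "claw": [-1,-1,-1,-1,-1,-1,-1,-1,-1,-1]}}

```text
clock: 38.58
eef_pos: [0.5574, -0.299, 0.1232]
orientation: [1.0, -0.0, 0.0, 0.0]
ft_force: [-0.2, 0.7, -0.6]
width: 0.0335
gripper_force: 25.0
```

Emit:
{"method": "apply_moves", "body": {"offset": [[0,0,0],[0,0,0],[0,0,0],[0,0,0],[0,0,0],[0,0,0],[0,0,-1.5],[0,0,-2.5],[0,0,-3],[0,0,-3]], "angular": [[0,0,0],[0,0,0],[0,0,0],[0,0,0],[0,0,0],[0,0,0],[0,0,0],[0,0,0],[0,0,0],[0,0,0]], "claw": [1,1,1,1,1,1,1,1,1,1]}}

```text
clock: 39.42
eef_pos: [0.5569, -0.2987, 0.2238]
orientation: [1.0, -0.0, -0.001, -0.0]
ft_force: [0.3, -0.1, 0.7]
width: 0.0881
gripper_force: 0.0
```

Emit:
{"method": "apply_moves", "body": {"offset": [[0,-1.5,0],[0,-2.5,0],[0,-2.5,0],[0,-2.5,0],[0,-2.5,0],[0,-1.5,0],[0,0,0],[0,0,0],[0,0,0],[0,0,0]], "angular": [[0,0,0],[0,0,0],[0,0,0],[0,0,0],[0,0,0],[0,0,0],[0,0,0],[0,0,0],[0,0,0],[0,0,0]], "claw": [1,1,1,1,1,1,1,1,1,1]}}

```text
clock: 40.25
eef_pos: [0.5571, -0.1707, 0.223]
orientation: [1.0, -0.001, -0.0, 0.0]
ft_force: [-0.1, -0.8, -0.3]
width: 0.0878
gripper_force: 0.0
```

Run:
```python
from h import *
print(robot.state()["eef_pos"])
for n in("top","scene"):
    p,d=robot.capture(n); cv2.imwrite(f"pics/{n}10.png",p[:,:,::-1])
    P=cloud(n,np.ones((480,640),bool),d); S=np.hypot(P[:,0]-.557,P[:,1]+.299)<.035; q=P[S&(P[:,2]>.135)&(P[:,2]<.16)]
    print(len(q),cv2.minEnclosingCircle(q[:,:2].astype(np.float32)),np.percentile(q[:,2],[50,90]))
a=cv2.imread('pics/scene10.png')[80:300,70:540]
cv2.imwrite('pics/c10.png',cv2.resize(a,None,fx=1.7,fy=1.7))
```

```text
[ 0.55710666 -0.17070104  0.22301112]Traceback (most recent call last):
  File "<stdin>", line 6, in <module>
    return _quantile_unchecked(
        a, q, axis, out, overwrite_input, method, keepdims, weights)
    return _ureduce(a,
                    func=_quantile_ureduce_func,
    ...<5 lines>...
                    overwrite_input=overwrite_input,
                    method=method)
    r = func(a, **kwargs)
    result = _quantile(arr,
                       quantiles=q,
    ...<2 lines>...
                       out=out,
                       weights=wgt)
    slices_having_nans = np.isnan(arr[-1, ...])
                                  ~~~^^^^^^^^^
IndexError: index -1 is out of bounds for axis 0 with size 0
```

The arm hides the stack from the top camera, so I use the scene view.

Run:
```python
from h import *
n="scene"
p,d=robot.capture(n)
P=cloud(n,np.ones((480,640),bool),d); S=np.hypot(P[:,0]-.557,P[:,1]+.299)<.035; q=P[S&(P[:,2]>.12)&(P[:,2]<.17)]
print(len(q),cv2.minEnclosingCircle(q[:,:2].astype(np.float32)),np.percentile(q[:,2],[50,90,98]))
print([(round(o["conf"],2),c2w(n,np.array(o["xyz"])).round(4)) for o in robot.place_of(n,"cap")[:2]])
cv2.imwrite('pics/c10.png',cv2.resize(p[80:300,70:540,::-1],None,fx=1.7,fy=1.7))
```

```text
376 ((0.5591309666633606, -0.29859083890914917), 0.01848093420267105) [0.13941    0.14523663 0.14600184]
[(0.68, array([ 0.5585, -0.3003,  0.1164]))]
```

View pics/c10.png

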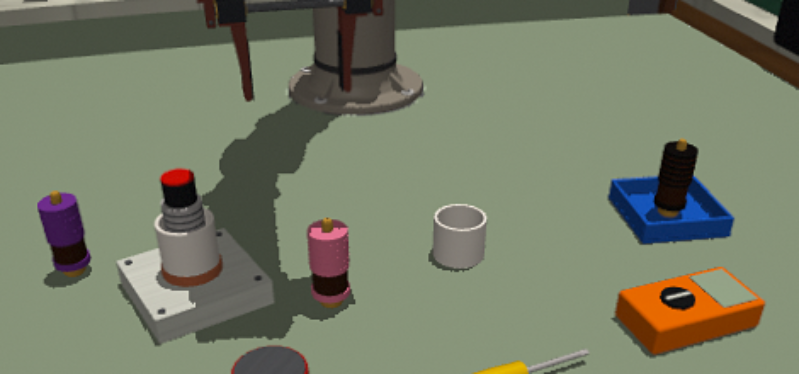

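The stack is complete at crop (185,230), with the cap top at z≈0.145 as expected, and the dead tube stands in the tray at (678,180). Nothing touches the robot.

```bash
python3 -c "
from workcell import robot
print(robot.finish_job())"
```

```text
the job is handed in; nothing more can be done
None
```

The job is handed in: the dead tube stands in the blue tray, and ring, new tube, chimney and cap look seated on the socket by camera check; the judge's verdict was not shown.

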